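# Clip self-closing forceps on a sample tube and press it home in the block heater

### The arm

A 6-joint arm with a two-finger parallel gripper is mounted at the origin on the work surface. World frame = base frame: x ahead of the robot, y to its left, z up, the work surface at z = 0. Lengths are in mm, angles in rad, forces in N, time in s.
With the tool pointing down it reaches from about 250 to 775 mm from the base axis. Payload 4 kg.
Tool frame: the origin (TCP) lies midway between the tips of the shut fingers; the grasp point (between the pads) lies 19 mm behind it (bot.tcp_to_grasp is the distance from the TCP to the grasp point, in mm); z points along the fingers, y is the line along which they close (so a half turn about z gives the same grasp; the last joint's range is limited). The gripper opens to 85 mm and grips with 20 to 120 N. Pads are 22 mm wide; open, the fingers measure 114 mm over their backs; the gripper's body (76 mm by 85 mm) begins 54 mm behind the grasp point. The pads swing forward as they close: fully open they stand 13 mm farther back than shut.
Start: joints at [1.198, 0.087, 1.371, -0, 1.684, -0.103], TCP at [146.606, 530.12, 202.041] pointing down, gripper open.
Joint ranges: [-3.1, 3.1], [-0.76, 2.03], [0.27, 2.55], [-1.08, 4.22], [0.17, 2.65], [-2.57, 2.57]. Speed limits (rad/s): [2.79, 2.79, 3.14, 3.14, 3.14, 3.14].

### API

Orientations are given as a 3x3 rotation matrix whose columns are the frame's x, y, z axes.
In Python, from station import bot gives the robot as it stands.
- The arm moves only by the tool servo_tool, never from a script. Its arguments are lists of equal length, an entry for each row: "dp": the shift along the tool's x, y, z scaled (see below), a list of three; "twist": the turn about the tool's z scaled (see below); "hand": the opening, from 0 (shut) to 1 (fully open). In form: {"dp": [[tx, ty, tz], ...], "twist": [twist, ...], "hand": [hand, ...]}. A call has 1 to 12 rows; each row is the pose to reach, as a shift and turn from the pose commanded when the call began, along the tool's axes at that moment, turning the shorter way round; what a row does not reach only later rows make up. The controller multiplies each number of a shift by 75 cm and each number of a turn by 360 degrees. A row lasts 1/12 s, in which the tool goes at most 41.7 mm and 7.16 degrees, less where a joint would pass 70% of its speed; a pose out of reach is approached as far as the arm can. A call with a number of a shift or a turn outside -1 to 1 is refused whole. A call with a gripper value outside its range is refused whole. The fingers move at their own pace and stop on an object; "force" is the grip in N (left out, the last holds). Time passes only in rows, so rows that repeat a pose let the fingers close. It gives the time, the measured TCP pose, the force and the opening at its end, in the units of the state.
- bot.state(): the state, without advancing time (a new reading comes with each control period).
- bot.read_camera(name): name is "scene" or "top"; returns a dict with "frame" (384x512x3 uint8, blue, green, red), "fov_y" (degrees; the focal length in pixels is half the picture's height over the tangent of half this angle, whatever the lens; pixels are square), "cx", "cy" (the principal point, pixels), "k1" (the pictures are not rectified: a ray, as slopes to the right and down, at radius r is drawn at 1 + k1 r^2 times it, then the intrinsics apply), "extrinsics" (4x4, takes a point from world to camera coordinates). Camera axes: x right, y down, z forward; pixel columns grow to the right and rows downward; lengths in mm; the calibration is good to about 2 mm. A picture is of the moment at which its call begins. There is no depth.
- bot.job_done(): hands the job in, once; it reports no verdict.
The state is a dict: "time_s": time; "qpos": joint angles; "qvel": joint speeds; "effort": joint torques, N m; "tcp_pos": TCP position; "ee_rot": TCP orientation; "wrist_force": force on the tool from outside, world axes, zero at the start; "wrist_torque": the same for the moment, N m; "opening": finger opening in mm.
Only numpy, scipy, OpenCV 4.12 (cv2) and the standard library are available. Lean on these libraries where they do the work, as an engineer would, in place of code of your own. Each camera call takes 0.05 s, during which the arm holds its last target. There are 200 camera calls.

### The job

Take the self-closing forceps off their post (squeezing the two yellow levers opens the jaws), lower them open around the cap of the green-capped tube in the rack and let go, so that they grip the cap by themselves. Then take the forceps by the orange grip block, so that the jaws stay shut on the cap, carry the tube to the block heater and press it gently but fully home, down to the floor you can feel in the well; leave it there with the forceps still clipped on. Do not touch the tube with the fingers, never press hard (15 N is plenty anywhere), and leave everything else where it is.

Things in the scene. Friction and masses are not known exactly. Their poses are not given: they have to be found in the camera images.
- forceps_levers (a point): Self-closing forceps, 90 g, upright (z up), jaws down, parked on a white post 15.6 mm thick. Point on their axis, half-way up the two yellow levers: upright plates 24 mm wide (x), 34 mm tall, faces square to the forceps' y axis; 64 mm over the outside at rest, 48 mm squeezed to the stop (jaws fully open), 59 mm gripping a cap. Squeezing takes 7 N at first, 13.5 N at the stop.
- forceps_grip (a point): Centre of the forceps' orange grip block on top, 28 mm above forceps_levers: 24 x 24 mm (x, y), 22 mm tall, fixed to the bridge. It begins right above the levers' tops. Gripping it does not move the jaws.
- forceps_jaws (a point): Point on the forceps' axis midway in the jaws, 34 mm below forceps_levers. 11 mm above it is the flat underside of the steel bridge plate (26 x 24 mm), which stops on top of the post or of a tube's cap (then this point is at the cap's centre). The rubber-lined V jaws reach 11 mm below it; shut they hold round things from 16 mm and do not go over a 20 mm cap; fully open they pass 28 mm.
- left_lever (a joint): Inward travel (m) of the yellow lever on the forceps' +y side: 0 jaws shut, 0.0026 gripping a tube cap, 0.008 squeezed to the stop.
- right_lever (a joint): The same for the lever on the -y side.
- tube_green_mid (a point): Centre (half-way up) of the sample tube with the GREEN cap, the one to be moved: 95 mm tall, upright, tube 16 mm thick with a foot tapering to 10 mm over the last 4 mm, z up; about 30 g. Its cap, 20 mm thick and 22 mm tall, is the top: cap top 47.5 mm above this point, tube bottom 47.5 mm below.
- tube_green_cap (a point): Centre of the green cap: 11 mm below the cap's top, 84 mm above the tube's bottom.
- tube_blue_mid (a point): Centre of a like tube with a blue cap, bystander, in the same rack.
- tube_violet_mid (a point): Centre of a like tube with a violet cap, bystander, in the same rack.
- rack: Fixed white rack, 64 x 200 x 45 mm (x, y, z), origin at the centre of its underside; three holes 17.5 mm wide and 38 mm deep in a row along its y, 62 mm apart; the tubes stand loosely in them, in any order.
- well_mouth (a point): Centre of the mouth of the block heater's only well, on its top face, 70 mm above the table. Well 18 mm wide, 3 mm chamfer. 14 mm down, two sprung rubber pads pinch the tube: about 4 to 7 N to push it past them, and it stays hung there if let go. The well's floor is an unseen insert somewhere 30 to 54 mm below the mouth, different every time: found only by feel, as a firm stop.
- seat_pin (a joint): Sprung pin in the middle of the well's floor (0.5 to 1 N): 0 free (standing 4 mm above the floor), 0.004 when the tube stands fully home on the floor. It does not tell how deep the floor lies.
- heater: Fixed block heater: aluminium block 110 x 120 x 70 mm with beige sides and a red ring round the well; origin at the centre of its underside; z up.
- reagent: Bystander: bottle 52 mm thick, 110 mm tall, with a blue cap; origin at its foot.
- beaker: Bystander: glass beaker 66 mm thick, 85 mm tall; origin at its foot.
- tip_box: Bystander: open blue box 80 x 110 x 40 mm; origin at its foot.
- marker: Bystander: black pen, 12 mm thick, 120 mm long, lying; origin under its middle.
- pot: Bystander: jar 44 mm thick, 50 mm tall, white lid; origin at its foot.
Mind the look-alikes: they are no part of the job. Several things have the shape of the heater; the one meant has the colours described above.

How it is judged (in metres and radians):
On the way, in this order (a step that is already met when the one before it is completed fails the run):
1. let go of, the forceps grip the green cap by themselves while the tube still stands in the rack (distance between forceps_jaws and tube_green_cap below 0.009 m and value of joint each of left_lever, right_lever above 0.0012 m and contact force between the fingers and forceps below 0.2 N and distance of tube_green_mid from where it was at the start of the episode below 0.02 m), for 0.2 s.
2. gripped by the forceps (levers not squeezed), the tube is pressed fully home onto the floor of the well (value of joint seat_pin above 0.0028 m and horizontal distance between tube_green_mid and well_mouth below 0.006 m and angle between tube_green_mid's own z axis and vertical below 0.1 rad and distance between forceps_jaws and tube_green_cap below 0.009 m and value of joint left_lever between 0.0012 and 0.005 m and value of joint right_lever between 0.0012 and 0.005 m and contact force between the fingers and forceps above 1 N), for 0.1 s.
At the end, for the whole second after the job is handed in: The green tube stands in the heater's well, upright within 0.1 rad and within 6 mm of its axis, its seat pin pressed by more than 2.8 mm of 4 mm, at rest; the forceps, let go of, still grip its cap: jaw point within 9 mm of the cap's centre and both levers spread by more than 1.2 mm (value of joint seat_pin above 0.0028 m and horizontal distance between tube_green_mid and well_mouth below 0.006 m and angle between tube_green_mid's own z axis and vertical below 0.1 rad and distance between forceps_jaws and tube_green_cap below 0.009 m and value of joint each of left_lever, right_lever above 0.0012 m and linear speed of tube_green below 0.02 m/s and contact force between the fingers and forceps below 0.1 N); the robot touches nothing.
It fails at once if the fingers touch the green tube with more than 1 N (contact force between the fingers and tube_green above 1 N).
It fails at once if the tube is pressed on the heater with more than 32 N in all (floor plus some 12 N of the pads' own pinch) (contact force between tube_green and heater above 32 N).
It fails at once if the tube is pressed down on the rack with more than 30 N (contact force between tube_green and rack above 30 N).
It fails at once if the green tube tips by more than 0.5 rad (angle between tube_green_mid's own z axis and vertical above 0.5 rad).
It fails at once if another tube or a bystander is moved by more than 20 mm (distance of any of tube_blue_mid, tube_violet_mid, reagent, beaker, tip_box, marker, pot from where it was at the start of the episode above 0.02 m).
It also fails if it takes over 67 s, if anything falls off the work surface, if the arm or the gripper's body presses on something with over 40 N, if the wrist force passes 120 N, or if a joint passes its speed limit or range.

## Working session

There is one attempt and no reset: what is moved stays moved. The work goes in short steps, Python scripts to look and compute and a tool call to move; the robot and the scene stay as the last step left them, time stands still between calls to the robot, and variables do not carry over. Pictures are saved under pics/ and viewed, on a budget of 10 in all, crops included, one or two more only if the job needs it, and the job is handed in when it is done.

Besides the shell and the picture viewer there is one more tool, called as name(argument=value, ...) on one line, values as JSON. servo_tool: Moves the arm, as the interface text tells. Shifts and turns lie within -1 to 1; 1 stands for 75 cm of shift or 360 degrees of turn. Its arguments: {"type":"object","properties":{"dp":{"type":"array"},"twist":{"type":"array"},"hand":{"type":"array"},"force":{"type":"number"}},"required":["dp","twist","hand"]}

```bash
mkdir -p pics; ls; cat > h.py <<'E'
import numpy as np, cv2
from station import bot
def grab(n,tag=None):
    c=bot.read_camera(n)
    if tag: cv2.imwrite(f'pics/{tag}.png',c['frame'])
    return c
def ray(c,u,v):
    f=192/np.tan(np.radians(c['fov_y']/2))
    K=np.array([[f,0,c['cx']],[0,f,c['cy']],[0,0,1.]])
    x,y=(u-c['cx'])/f,(v-c['cy'])/f
    X,Y=x,y
    for _ in range(30):
        s=1+c['k1']*(X*X+Y*Y); X,Y=x/s,y/s
    E=np.array(c['extrinsics']); R,t=E[:3,:3],E[:3,3]
    d=R.T@np.array([X,Y,1]); return -R.T@t,d/np.linalg.norm(d)
def onz(c,u,v,z):
    o,d=ray(c,u,v); return o+d*(z-o[2])/d[2]
def proj(c,P):
    f=192/np.tan(np.radians(c['fov_y']/2))
    E=np.array(c['extrinsics']); p=E[:3,:3]@np.array(P,float)+E[:3,3]
    x,y=p[:2]/p[2]; s=1+c['k1']*(x*x+y*y)
    return np.array([c['cx']+f*x*s,c['cy']+f*y*s])
def tri(c1,p1,c2,p2):
    o1,d1=ray(c1,*p1);o2,d2=ray(c2,*p2)
    s=np.linalg.lstsq(np.c_[d1,-d2],o2-o1,rcond=None)[0]
    a,b=o1+s[0]*d1,o2+s[1]*d2
    return (a+b)/2,np.linalg.norm(a-b)
E
python3 - <<'E'
from h import *
a=grab('scene','s0');b=grab('top','t0')
for c in(a,b):
    E=np.array(c['extrinsics']);print(c['fov_y'],c['cx'],c['cy'],c['k1'],-E[:3,:3].T@E[:3,3],E[:3,:3].round(2).tolist())
cv2.imwrite('pics/both.png',cv2.resize(np.vstack([a['frame'],b['frame']]),None,fx=.78,fy=.78))
s=bot.state();print(s['ee_rot'],s['wrist_force'],s['opening'],s['time_s'],bot.tcp_to_grasp)
E
```

```text
pics
50.29824481022293 258.12413869141756 185.58326984365925 -0.03849965640509742 [1431.51399613   53.50779083  698.73265338] [[-0.13, 0.99, 0.01], [0.54, 0.08, -0.84], [-0.83, -0.11, -0.55]]
55.483056365142325 253.72574751237963 185.652737694708 -0.08995074258143103 [ 460.89083164  -50.54543742 1093.66349769] [[-0.02, -1.0, -0.0], [-1.0, 0.02, -0.06], [0.06, 0.0, -1.0]]
[[-9.63812374e-01  2.66580497e-01 -7.38912274e-04]
 [ 2.66581434e-01  9.63810599e-01 -1.86253489e-03]
 [ 2.15656006e-04 -1.99211446e-03 -9.99997992e-01]] [ 0.33240584 -0.45583297  0.48649197] 85.5139904205796 0.1 18.700000000000003
```

View pics/s0.png

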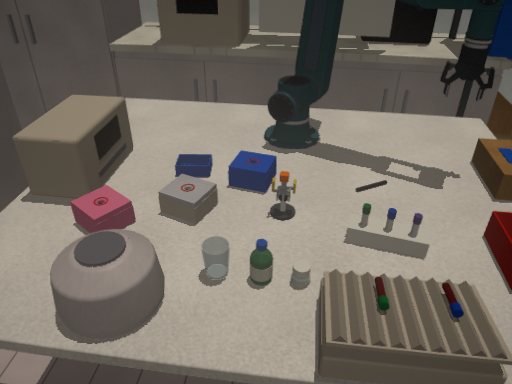

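View pics/t0.png

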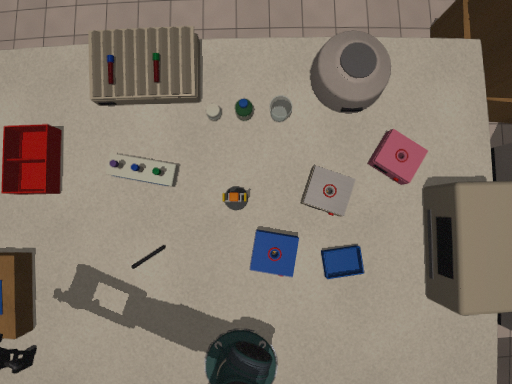

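The pictures show these candidates:
- **Green-capped tube:** rack at scene (367,210) / top (157,171). A look-alike lies in the tray at scene (383,300) / top (156,60).
- **Heaters:** pink at scene (104,210) / top (402,156), blue at scene (253,170) / top (275,254), and beige-sided at scene (189,197) / top (330,190).
- **Forceps:** scene (284,190) / top (236,197).

By the description I choose the rack tube and the beige heater. Next I'll check both in one close crop.

```bash
python3 - <<'E'
from h import *
a=cv2.imread('pics/s0.png');b=cv2.imread('pics/t0.png')
def cr(i,u,v,w,h):return cv2.resize(i[v-h:v+h,u-w:u+w],(400,300),interpolation=cv2.INTER_CUBIC)
cv2.imwrite('pics/crop.png',np.vstack([np.hstack([cr(a,284,190,40,30),cr(b,236,197,28,21)]),np.hstack([cr(a,390,222,48,36),cr(b,330,190,40,30)])]))
ca,cb=grab('scene'),grab('top')
R=dict(orange=((5,180,150),(14,255,255)),yellow=((18,130,110),(32,255,255)),green=((45,90,40),(85,255,255)),blue=((105,120,50),(122,255,255)),violet=((125,60,50),(150,255,255)),red=((172,120,80),(180,255,255)),red2=((0,120,80),(5,255,255)))
for n,c in(('s',ca),('t',cb)):
    hsv=cv2.cvtColor(c['frame'],cv2.COLOR_BGR2HSV)
    for k,(l,h) in R.items():
        N,_,st,ce=cv2.connectedComponentsWithStats(cv2.inRange(hsv,l,h))
        print(n,k,[(ce[i].round(1).tolist(),st[i].tolist()) for i in range(1,N) if 8<st[i,4]<400])
E
```

```text
s orange [([283.9, 173.5], [280, 172, 8, 4, 29])]
s yellow [([272.9, 179.4], [272, 178, 3, 4, 9]), ([294.5, 181.5], [294, 179, 2, 6, 10])]
s green [([367.0, 205.5], [364, 204, 7, 4, 22]), ([382.9, 302.5], [378, 296, 11, 15, 130])]
s blue [([506.8, 154.0], [499, 148, 13, 15, 113]), ([196.5, 163.4], [179, 155, 32, 11, 59]), ([252.7, 160.4], [249, 159, 8, 4, 23]), ([392.3, 210.0], [389, 208, 7, 5, 27]), ([261.2, 242.2], [257, 239, 10, 7, 55]), ([456.2, 309.6], [450, 303, 13, 15, 138])]
s violet [([418.0, 217.5], [415, 213, 7, 11, 47])]
s red []
s red2 [([190.6, 185.3], [186, 184, 8, 6, 12]), ([504.9, 222.3], [493, 211, 19, 33, 319])]
t orange [([234.2, 199.7], [230, 198, 8, 3, 10])]
t yellow [([223.1, 196.6], [223, 193, 2, 9, 10]), ([244.5, 196.5], [244, 193, 2, 8, 16])]
t green [([155.6, 56.1], [153, 53, 7, 7, 43]), ([243.7, 109.3], [236, 101, 16, 15, 148]), ([155.6, 170.9], [153, 168, 6, 7, 36])]
t blue [([109.7, 58.1], [107, 55, 7, 7, 45]), ([242.9, 102.9], [239, 99, 9, 9, 61]), ([134.3, 167.1], [131, 164, 8, 7, 39]), ([274.5, 254.1], [270, 249, 10, 10, 53]), ([0.5, 296.5], [0, 280, 2, 34, 68])]
t violet [([112.8, 163.0], [110, 160, 7, 7, 33])]
t red [([275.0, 255.5], [268, 248, 14, 13, 33])]
t red2 [([397.5, 152.1], [396, 149, 6, 9, 12]), ([395.4, 179.1], [394, 178, 4, 3, 11]), ([329.3, 190.3], [323, 184, 14, 14, 53]), ([330.5, 213.5], [328, 212, 6, 4, 12])]
```

View pics/crop.png

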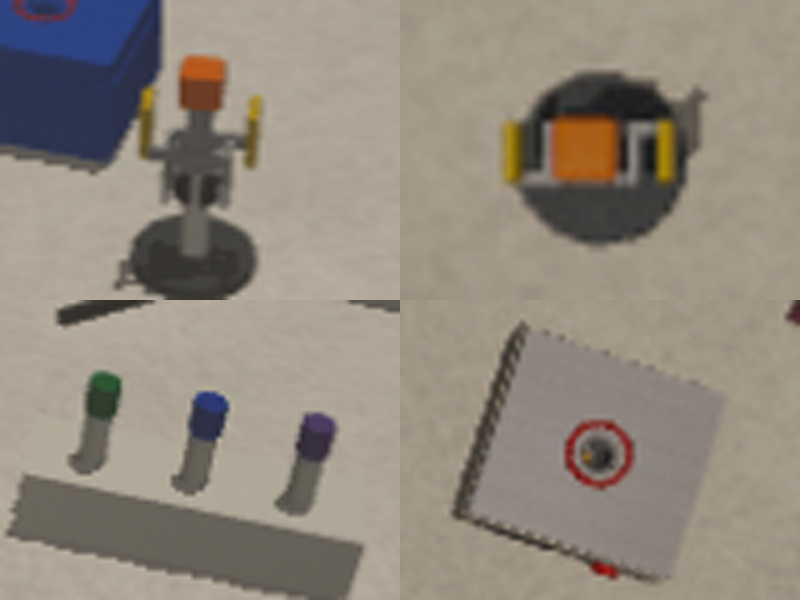

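The crop confirms three things. The rack tube has a green cap at scene (367,210). The beige-sided block has a red ring round a dark well at top (330,190). The forceps' levers lie along the top image's columns, at (223,196.6) and (244.5,196.5).

```bash
python3 - <<'E'
from h import *
ca,cb=grab('scene'),grab('top')
def blob(c,l,h,u,v,r,area=True):
    hsv=cv2.cvtColor(c['frame'],cv2.COLOR_BGR2HSV);m=cv2.inRange(hsv,l,h)
    k=np.zeros_like(m);cv2.circle(k,(u,v),r,255,-1);m&=k
    ys,xs=np.nonzero(m);return np.array([(xs.min()+xs.max())/2,(ys.min()+ys.max())/2]),np.array([xs.mean(),ys.mean()]),(xs.min(),xs.max(),ys.min(),ys.max(),len(xs))
O=((3,120,60),(16,255,255));Y=((17,100,60),(34,255,255))
for n,c,o,y1,y2 in(('s',ca,(284,177),(272,182),(295,184)),('t',cb,(235,197),(223,197),(245,197))):
    for nm,cc,col,r in(('o',o,O,10),('y1',y1,Y,8),('y2',y2,Y,8)):
        print(n,nm,*blob(c,*col,*cc,r))
so=blob(ca,*O,284,177,10);to=blob(cb,*O,235,197,10)
print('orange tri',tri(ca,so[1],cb,to[1]))
for a,b in(((272,182),(223,197)),((295,184),(245,197))):
    s=blob(ca,*Y,*a,8);t=blob(cb,*Y,*b,8);print('yel tri',tri(ca,s[1],cb,t[1]))
    for z in(150,170,180):print(z,onz(cb,*t[0],z))
for nm,l,h,u,v in(('g',(40,60,30),(90,255,255),156,171),('b',(100,80,40),(122,255,255),135,167),('v',(122,40,40),(160,255,255),114,163)):
    t=blob(cb,l,h,u,v,7);print(nm,t,onz(cb,*t[0],102),onz(cb,*t[1],102))
for l,h in(((45,90,40),(90,255,255)),):
    t=blob(ca,(40,60,20),(90,255,255),367,210,11);print('g scene',t, 'tri', tri(ca,t[1],cb,blob(cb,(40,60,30),(90,255,255),156,171,7)[1]))
hsv=cv2.cvtColor(cb['frame'],cv2.COLOR_BGR2HSV)
m=(cv2.inRange(hsv,(0,70,60),(8,255,255))|cv2.inRange(hsv,(170,70,60),(180,255,255)))
k=np.zeros_like(m);cv2.circle(k,(330,190),12,255,-1);m&=k
e=cv2.fitEllipse(cv2.findNonZero(m));print('ring',e,onz(cb,*e[0],70))
hs=cv2.cvtColor(ca['frame'],cv2.COLOR_BGR2HSV)
m=(cv2.inRange(hs,(0,70,60),(8,255,255))|cv2.inRange(hs,(170,70,60),(180,255,255)))
k=np.zeros_like(m);cv2.circle(k,(188,187),12,255,-1);m&=k
e2=cv2.fitEllipse(cv2.findNonZero(m));print('ring s',e2,onz(ca,*e2[0],70),tri(ca,e2[0],cb,e[0]))
# post base disc & post
E
```

```text
s o [284. 176.] [283.83146067 175.98876404] (np.int64(280), np.int64(288), np.int64(171), np.int64(181), 89)
s y1 [273.  183.5] [272.73333333 182.56666667] (np.int64(272), np.int64(274), np.int64(177), np.int64(190), 30)
s y2 [294. 185.] [294.04761905 185.19047619] (np.int64(293), np.int64(295), np.int64(179), np.int64(191), 21)
t o [233.5 196.5] [233.44444444 196.21111111] (np.int64(229), np.int64(238), np.int64(192), np.int64(201), 90)
t y1 [223.5 197. ] [223.17857143 196.67857143] (np.int64(222), np.int64(225), np.int64(193), np.int64(201), 28)
t y2 [245.  196.5] [244.92592593 196.66666667] (np.int64(244), np.int64(246), np.int64(192), np.int64(201), 27)
orange tri (array([496.91835237,   4.35223933, 121.94938517]), np.float64(1.6045601207623623))
yel tri (array([500.63850563,   4.32830497, 105.56948855]), np.float64(59.56360010912156))
150 [494.24981777  29.32492287 150.        ]
170 [493.54280756  27.63215081 170.        ]
180 [493.18930246  26.78576478 180.        ]
yel tri (array([495.0314053 ,   3.86441125,  92.45800413]), np.float64(57.04761129743631))
150 [494.50462164 -26.
[... 652 characters left out ...]
 44)) [595.64488549 337.03851278 102.        ] [594.98147654 338.52361404 102.        ]
g scene (array([366.5, 208. ]), array([366.46376812, 208.27536232]), (np.int64(363), np.int64(370), np.int64(203), np.int64(213), 69)) tri (array([571.70605869, 220.459145  ,  91.25384691]), np.float64(1.419045074514732))
ring ((329.39886474609375, 190.28504943847656), (12.31955337524414, 12.634331703186035), 135.5740509033203) [ 510.24165431 -262.23726991   70.        ]
ring s ((187.3424835205078, 187.18727111816406), (6.891287803649902, 12.656622886657715), 85.1070327758789) [ 510.73967297 -263.44884158   70.        ] (array([ 510.38070807, -262.92838479,   69.7053862 ]), np.float64(1.2568838374361153))
```

```bash
python3 - <<'E'
from h import *
ca,cb=grab('scene'),grab('top')
L,e1=tri(ca,(294.05,185.2),cb,(223.2,196.7));Rr,e2=tri(ca,(272.7,182.6),cb,(244.9,196.7))
print(L,e1,Rr,e2,(L+Rr)/2)
for z in(120,130,140,150): print(z,'mid',onz(cb,234.05,196.7,z),'orange',onz(cb,233.45,196.3,z+14))
# height from scene: orange top back edge row 171, yellow rows 177/179..190/191
for z in(90,100,110,120,130):
    print(z,'lever mid proj',proj(ca,[494,0,z]),'grip top',proj(ca,[482,0,z+39]),'grip bottom front',proj(ca,[506,0,z+17]),'levers top/bot L',proj(ca,[494,31,z+17]),proj(ca,[506,31,z-17]))
E
```

```text
[497.10373676  33.59773176  95.32414537] 2.3296500547127557 [495.89299859 -25.30933673  97.50598529] 1.2119385763290986 [496.49836768   4.14419751  96.41506533]
120 mid [495.58750022   3.66798681 120.        ] orange [496.17051671   4.45111003 134.        ]
130 mid [495.23114848   3.11118844 130.        ] orange [495.80289113   3.87802844 144.        ]
140 mid [494.87479673   2.55439008 140.        ] orange [495.43526555   3.30494686 154.        ]
150 mid [494.51844499   1.99759172 150.        ] orange [495.06763997   2.73186528 164.        ]
90 lever mid proj [282.13674308 185.25447697] grip top [283.06539349 170.77214972] grip bottom front [282.01655539 182.36002818] levers top/bot L [293.825183   180.86876862] [292.88315143 193.74872492]
100 lever mid proj [282.28067532 182.17138223] grip top [283.21486887 167.58611787] grip bottom front [282.1623221  179.20817104] levers top/bot L [294.02847489 177.72923146] [293.08088283 190.6969386 ]
110 lever mid proj [282.42591886 179.05791001] grip top [283.36570699 164.36857952] grip bottom front [282.30943804 176.02475029] levers top/bot L [294.2336242  174.55847826] [293.28042178 187.61487237]
120 lever mid proj [282.5724896  175.91365156] grip top [283.51792421 161.1191119 ] grip bottom front [282.45791979 172.80933477] levers top/bot L [294.44065335 171.35608609] [293.48179034 184.5021146 ]
130 lever mid proj [282.72040362 172.73819169] grip top [283.67153707 157.83728571] grip bottom front [282.60778414 169.56148647] levers top/bot L [294.64958507 168.12162532] [293.68501084 181.35824703]
```

```bash
cat >> h.py <<'E'
def go(p,yaw=None):
    "dp (units of 750 mm) and twist (turns) for TCP target p, world angle yaw of tool y"
    s=bot.state();R=np.array(s['ee_rot']);t=np.array(s['tcp_pos'])
    y=np.arctan2(R[1,1],R[0,1]); w=0 if yaw is None else -(yaw-y)
    w=(w+np.pi)%(2*np.pi)-np.pi
    print('t',round(s['time_s'],2),'tcp',t.round(1),'yaw',round(y,3),'F',np.round(s['wrist_force'],1),'open',round(s['opening'],1))
    print('dp',(R.T@(np.array(p)-t)/750).round(4),'twist',round(w/2/np.pi,4))
E
python3 -c "
from h import *
import math
go([496,4.3,180],math.pi/2)"
```

```text
t 0.4 tcp [146.6 530.  201.8] yaw 1.301 F [-0.5 -0.5 -0.5] open 85.6
dp [-0.6359 -0.5514  0.0293] twist -0.0429
```

servo_tool(dp=[[-0.6359, -0.5514, 0.0293], [-0.6359, -0.5514, 0.0293], [-0.6359, -0.5514, 0.0293], [-0.6359, -0.5514, 0.0293], [-0.6359, -0.5514, 0.0293], [-0.6359, -0.5514, 0.0293], [-0.6359, -0.5514, 0.0293], [-0.6359, -0.5514, 0.0293], [-0.6359, -0.5514, 0.0293], [-0.6359, -0.5514, 0.0293], [-0.6359, -0.5514, 0.0293], [-0.6359, -0.5514, 0.0293]], twist=[-0.0429, -0.0429, -0.0429, -0.0429, -0.0429, -0.0429, -0.0429, -0.0429, -0.0429, -0.0429, -0.0429, -0.0429], hand=[1, 1, 1, 1, 1, 1, 1, 1, 1, 1, 1, 1])

```text
time_s: 1.4
tcp_pos: [421.7, 115.6, 185.1]
ee_rot: [[-1.0, 0.0, 0.001], [0.0, 1.0, 0.0], [-0.001, 0.0, -1.0]]
wrist_force: [0.6, 0.4, 0.2]
opening: 85.6
```

```bash
python3 -c "
from h import *
import math
go([496,4.3,180],math.pi/2)"
```

```text
t 1.4 tcp [421.7 115.6 185.1] yaw 1.57 F [0.6 0.4 0.2] open 85.6
dp [-0.0991 -0.1484  0.0069] twist -0.0001
```

servo_tool(dp=[[-0.0991, -0.1484, 0.0069], [-0.0991, -0.1484, 0.0069], [-0.0991, -0.1484, 0.0069], [-0.0991, -0.1484, 0.0069], [-0.0991, -0.1484, 0.0069], [-0.0991, -0.1484, 0.0069], [-0.0991, -0.1484, 0.0069]], twist=[0, 0, 0, 0, 0, 0, 0], hand=[1, 1, 1, 1, 1, 1, 1])

```text
time_s: 1.98
tcp_pos: [494.6, 7.4, 179.7]
ee_rot: [[-1.0, -0.001, -0.0], [-0.001, 1.0, 0.001], [0.0, 0.001, -1.0]]
wrist_force: [0.1, -0.4, 0.1]
opening: 85.4
```

```bash
python3 -c "
from h import *
import math
go([496,4.3,71],math.pi/2)
a=grab('scene');b=grab('top')
f=a['frame'][130:230,234:334];g=b['frame'][147:247,185:285]
cv2.imwrite('pics/near1.png',cv2.resize(np.hstack([f,g]),(800,400),interpolation=cv2.INTER_CUBIC))"
```

```text
t 1.98 tcp [494.6   7.4 179.7] yaw 1.572 F [ 0.1 -0.4  0.1] open 85.4
dp [-0.0019 -0.0043  0.145 ] twist 0.0002
```

View pics/near1.png

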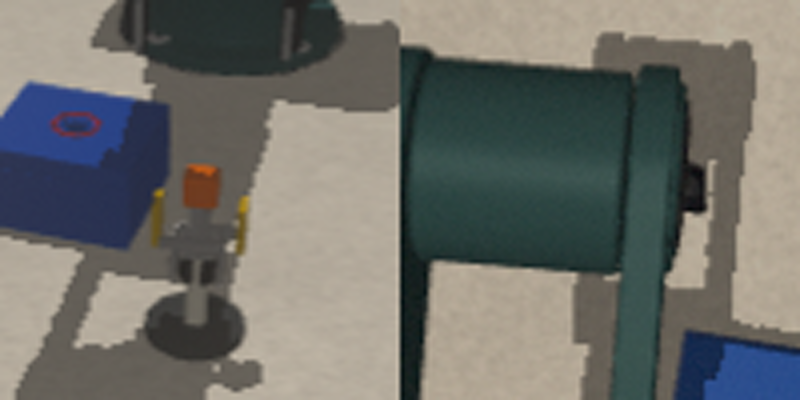

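The orange block, levers and post sit as before, but the arm hides the forceps in the top view. I can't make out the fingers in this crop, so I'll view the whole scene frame.

```bash
python3 -c "
from h import *
a=grab('scene','s1');print(proj(a,[495,7,180]),proj(a,[495,64,186]),proj(a,[495,-50,186]))
s=bot.state();print(s['qpos'],s['time_s'])"
```

```text
[286.12725105 156.7507804 ] [308.22230176 156.27312413] [264.46689893 153.21036028]
[-9.93893528e-02 -3.14787555e-02  1.53575698e+00  3.81898015e-04
  1.63666375e+00 -1.67234087e+00] 2.1333
```

View pics/s1.png

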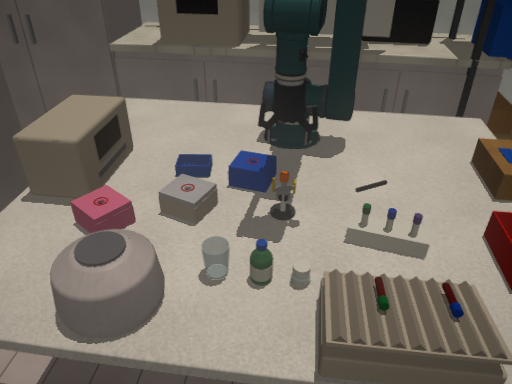

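The gripper is over the forceps, but its fingertips appear near (268–312,128), higher than the projected row of 153. I'll zoom in before going down.

```bash
python3 -c "
from h import *
a=cv2.imread('pics/s1.png')
im=a[75:165,230:350].copy()
im=cv2.convertScaleAbs(cv2.resize(im,(800,600),interpolation=cv2.INTER_CUBIC),alpha=2.2,beta=10)
cv2.imwrite('pics/f1.png',im);c=grab('scene')
print(bot.state()['tcp_pos'])
for x,z in((495,180),(495,195),(495,253),(400,180),(350,180)):print(x,z,proj(c,[x,50,z]),proj(c,[x,-36,z]))"
```

```text
[494.78375999   7.53795025 180.02521988]
495 180 [302.64678297 157.91733693] [269.73841321 155.59730628]
495 195 [303.03057586 152.83065449] [269.86796096 150.53460733]
495 253 [304.56620405 132.40966193] [270.38657768 130.21659742]
400 180 [304.01576901 141.45006739] [273.36668542 139.41364944]
350 180 [304.66052139 133.67212094] [275.08164663 131.7632167 ]
```

View pics/f1.png

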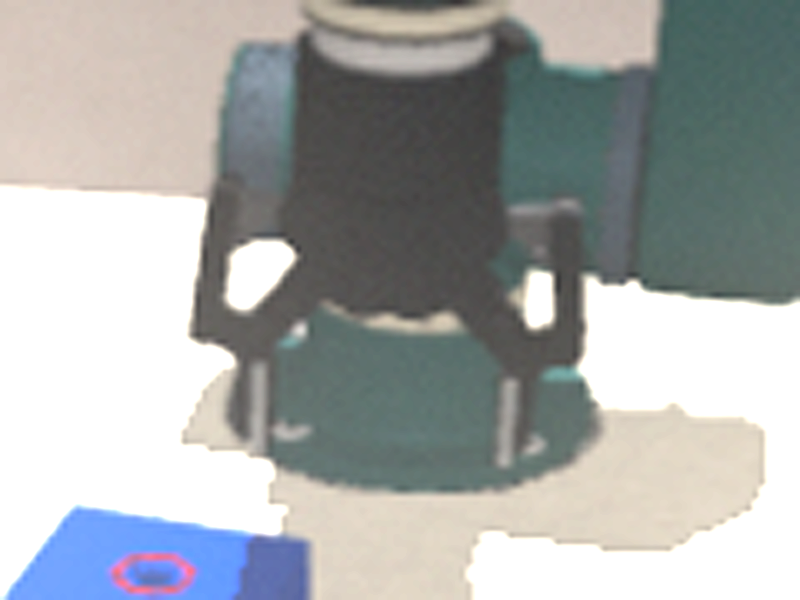

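```bash
python3 -c "
from h import *
c=grab('scene');b=grab('top')
y=np.array([.2666,.9638,0])
for z in(202,215,230,240):
  for s in(-43,43):
    p=np.array([146.6,530.1,z])+s*y;print(z,s,proj(c,p),proj(b,p))
print([onz(b,258,194,z) for z in(190,220)])
im=cv2.imread('pics/s0.png')[50:125,420:520]
cv2.imwrite('pics/f0.png',cv2.convertScaleAbs(cv2.resize(im,(800,600),interpolation=cv2.INTER_CUBIC),alpha=2.2,beta=10))
"
```

```text
202 -43 [444.0714367  107.57761566] [ 42.39147414 342.12582738]
202 43 [472.72666253 112.04694569] [ 12.03526506 331.94379462]
215 -43 [445.07473646 103.76393048] [ 39.51857118 343.90376371]
215 43 [473.90030048 108.18438858] [  8.83602977 333.53688146]
230 -43 [446.24372738  99.31438345] [ 36.11349275 346.01010314]
230 43 [475.26792737 103.67692971] [  5.04954946 335.4212033 ]
240 -43 [447.02987119  96.31838998] [ 33.78803603 347.4480033 ]
240 43 [476.18775253 100.64140607] [  2.46707328 336.70560135]
[array([498.6637406, -59.6674048, 190.       ]), array([497.40974808, -59.36457191, 220.        ])]
```

View pics/f0.png

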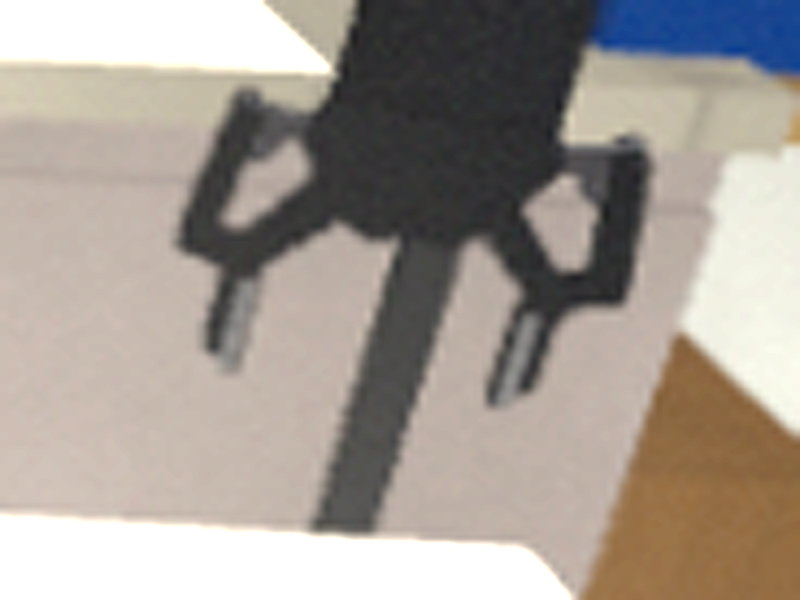

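The pads in f0 (228,370) and (500,403) also stand about 25 mm higher than the nominal geometry predicts, so the offset is consistent. I'll go down part way and compare pad tips with levers in the same image, at the same range, which doesn't depend on the calibration.

servo_tool(dp=[[-0.0018, -0.0043, 0.03], [-0.0018, -0.0043, 0.06], [-0.0018, -0.0043, 0.09], [-0.0018, -0.0043, 0.107], [-0.0018, -0.0043, 0.107], [-0.0018, -0.0043, 0.107]], twist=[0, 0, 0, 0, 0, 0], hand=[1, 1, 1, 1, 1, 1])

```text
time_s: 2.78
tcp_pos: [496.0, 3.4, 98.9]
ee_rot: [[-1.0, -0.0, -0.002], [-0.0, 1.0, 0.0], [0.002, 0.0, -1.0]]
wrist_force: [0.2, 0.1, 1.2]
opening: 85.1
```

```bash
python3 -c "
from h import *
go([496,4.3,71],1.5708)
a=grab('scene','s2')['frame'][130:220,225:345]
cv2.imwrite('pics/f2.png',cv2.convertScaleAbs(cv2.resize(a,(800,600),interpolation=cv2.INTER_CUBIC),alpha=1.7,beta=10))"
```

```text
t 2.78 tcp [496.    3.4  98.9] yaw 1.571 F [0.2 0.1 1.2] open 85.1
dp [-0.0001  0.0012  0.0372] twist 0.0001
```

View pics/f2.png

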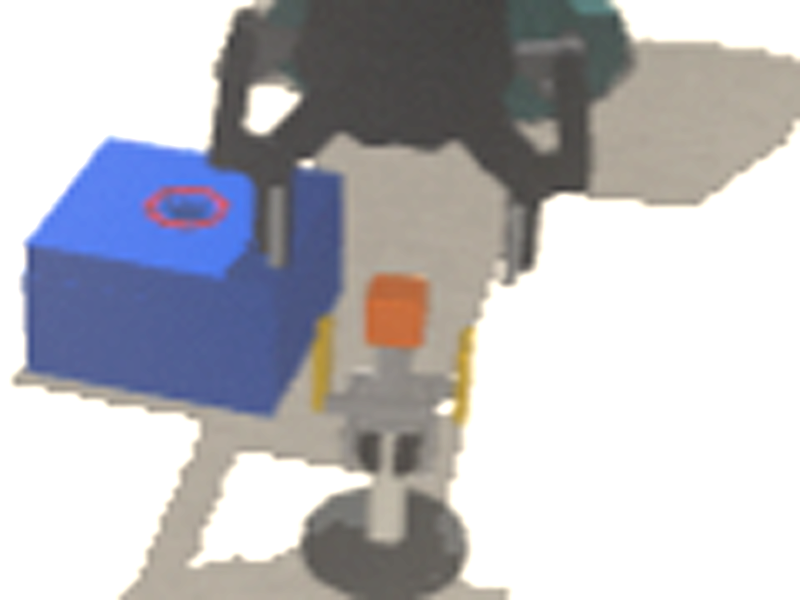

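Pad tips are at crop rows of about 265–280 and levers at 315–425, so the tips are still about 70 mm above the levers' bottom and need more descent than nominal. I'll go down 35 mm, which is safe either way, and look again.

servo_tool(dp=[[0, 0.0012, 0.015], [0, 0.0012, 0.03], [0, 0.0012, 0.0467], [0, 0.0012, 0.0467], [0, 0.0012, 0.0467], [0, 0.0012, 0.0467]], twist=[0, 0, 0, 0, 0, 0], hand=[1, 1, 1, 1, 1, 1])

```text
time_s: 3.33
tcp_pos: [496.8, 3.9, 64.6]
ee_rot: [[-1.0, 0.0, 0.001], [0.0, 1.0, 0.0], [-0.001, 0.0, -1.0]]
wrist_force: [0.3, 0.9, -0.2]
opening: 85.5
```

```bash
python3 -c "
from h import *
go([496,4.3,71],1.5708)
a=grab('scene','s3')['frame'][130:220,225:345]
b=grab('top','t3')['frame'][130:250,156:316]
f=lambda i,w,h:cv2.convertScaleAbs(cv2.resize(i,(w,h),interpolation=cv2.INTER_CUBIC),alpha=1.7,beta=10)
cv2.imwrite('pics/f3.png',np.hstack([f(a,400,300),f(b,400,300)]))"
```

```text
t 3.33 tcp [496.8   3.9  64.6] yaw 1.571 F [ 0.3  0.9 -0.2] open 85.5
dp [ 0.0011  0.0006 -0.0085] twist -0.0
```

View pics/f3.png

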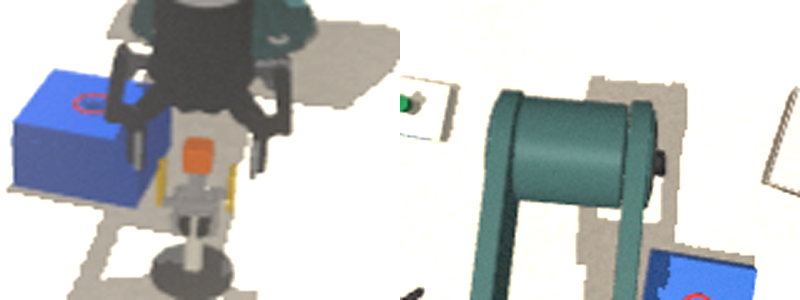

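Pad tips (crop rows 168 and 177) are now level with the lever tops (158 and 164), still about 36 mm above the lever bottoms. The top view confirms x (finger knuckle at top pixel (260,195), x≈497). I'll go down slowly while watching the wrist force.

servo_tool(dp=[[0.0009, 0.0006, 0.006], [0.0009, 0.0006, 0.012], [0.0009, 0.0006, 0.018], [0.0009, 0.0006, 0.02], [0.0009, 0.0006, 0.02]], twist=[0, 0, 0, 0, 0], hand=[1, 1, 1, 1, 1])

```text
time_s: 3.85
tcp_pos: [495.2, 4.4, 48.4]
ee_rot: [[-1.0, 0.0, -0.002], [0.0, 1.0, 0.0], [0.002, 0.0, -1.0]]
wrist_force: [0.0, -0.3, 0.2]
opening: 85.2
```

servo_tool(dp=[[0, 0, 0.004], [0, 0, 0.008], [0, 0, 0.012], [0, 0, 0.016], [0, 0, 0.016]], twist=[0, 0, 0, 0, 0], hand=[1, 1, 1, 1, 1])

```text
time_s: 4.27
tcp_pos: [495.3, 4.4, 36.4]
ee_rot: [[-1.0, 0.0, -0.001], [0.0, 1.0, 0.0], [0.001, 0.0, -1.0]]
wrist_force: [0.1, 0.4, -0.4]
opening: 85.3
```

```bash
python3 -c "
from h import *
go([496,4.3,40],1.5708)
a=grab('scene','s4')['frame'][130:220,225:345]
f=lambda i,w,h:cv2.convertScaleAbs(cv2.resize(i,(w,h),interpolation=cv2.INTER_CUBIC),alpha=1.7,beta=10)
cv2.imwrite('pics/f4.png',f(a,640,480))"
```

```text
t 4.27 tcp [495.3   4.4  36.4] yaw 1.571 F [ 0.1  0.4 -0.4] open 85.3
dp [-0.0009 -0.0001 -0.0047] twist -0.0
```

View pics/f4.png

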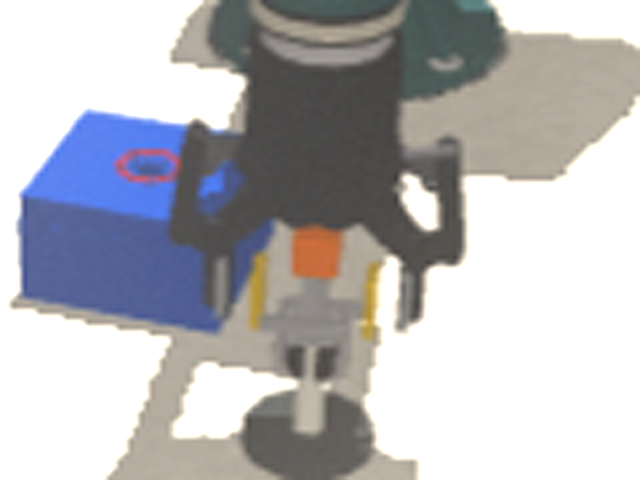

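The pads now overlap the levers: pads at crop rows 255–328, levers at 253–340. They are centred (pad midpoint column 315, lever midpoint 316), so I'll squeeze.

servo_tool(dp=[[0, 0, 0], [0, 0, 0], [0, 0, 0], [0, 0, 0], [0, 0, 0], [0, 0, 0], [0, 0, 0], [0, 0, 0], [0, 0, 0], [0, 0, 0]], twist=[0, 0, 0, 0, 0, 0, 0, 0, 0, 0], hand=[0.9, 0.8, 0.7, 0.6, 0.5, 0.5, 0.5, 0.5, 0.5, 0.5], force=30)

```text
time_s: 5.15
tcp_pos: [496.8, 4.2, 39.7]
ee_rot: [[-1.0, 0.0, 0.003], [0.0, 1.0, -0.0], [-0.003, -0.0, -1.0]]
wrist_force: [-2.8, 0.4, 8.9]
opening: 50.3
```

```bash
python3 -c "
from h import *
go([496,4.3,40],1.5708)"
```

```text
t 5.15 tcp [496.8   4.2  39.7] yaw 1.571 F [-2.8  0.4  8.9] open 50.3
dp [ 0.0011  0.0001 -0.0003] twist -0.0
```

servo_tool(dp=[[0, 0, -0.003], [0, 0, -0.006], [0, 0, -0.006], [0, 0, -0.006], [0, 0, -0.006]], twist=[0, 0, 0, 0, 0], hand=[0.4, 0.4, 0.4, 0.4, 0.4], force=40)

```text
time_s: 5.57
tcp_pos: [495.5, 4.4, 41.3]
ee_rot: [[-1.0, 0.0, -0.001], [0.0, 1.0, 0.0], [0.001, 0.0, -1.0]]
wrist_force: [-1.2, 0.0, -0.6]
opening: 50.0
```

```bash
python3 -c "
from h import *
go([496,4.3,140],1.5708)"
```

```text
t 5.57 tcp [495.5   4.4  41.3] yaw 1.571 F [-1.2  0.  -0.6] open 50.0
dp [-5.000e-04 -1.000e-04 -1.316e-01] twist -0.0
```

servo_tool(dp=[[0, 0, -0.02], [0, 0, -0.05], [0, 0, -0.09], [0, 0, -0.13], [0, 0, -0.17], [0, 0, -0.19], [0, 0, -0.19], [0, 0, -0.19]], twist=[0, 0, 0, 0, 0, 0, 0, 0], hand=[0.4, 0.4, 0.4, 0.4, 0.4, 0.4, 0.4, 0.4])

```text
time_s: 6.23
tcp_pos: [496.2, 4.3, 184.5]
ee_rot: [[-1.0, 0.0, 0.001], [0.0, 1.0, -0.0], [-0.001, -0.0, -1.0]]
wrist_force: [-0.2, 0.1, -1.5]
opening: 49.8
```

```bash
cat >> h.py <<'E'
def comps(c,l,h,amin=6):
    m=cv2.inRange(cv2.cvtColor(c['frame'],cv2.COLOR_BGR2HSV),l,h)
    N,_,st,ce=cv2.connectedComponentsWithStats(m)
    return [(ce[i].round(1).tolist(),st[i].tolist()) for i in range(1,N) if amin<=st[i,4]<500]
OR=((3,120,60),(16,255,255));YE=((17,100,60),(34,255,255));GR=((40,60,20),(90,255,255))
E
python3 -c "
from h import *
go([571,219,220],-.207)
a=grab('scene');print(comps(a,*OR),comps(a,*YE))
for z in (230,240,250,260,270): print(z,'lev',proj(a,[496,36,z]),proj(a,[496,-20,z]),'blk bottom front',proj(a,[508,4,z+17]))"
```

```text
t 6.23 tcp [496.2   4.3 184.5] yaw 1.571 F [-0.2  0.1 -1.5] open 49.8
dp [-0.0997  0.2863 -0.0472] twist 0.2829
[([286.0, 127.0], [281, 121, 11, 12, 113]), ([485.0, 234.7], [484, 233, 4, 4, 7]), ([378.2, 277.9], [376, 277, 6, 4, 9])] [([276.9, 135.2], [276, 129, 3, 14, 38]), ([294.3, 136.5], [293, 130, 4, 14, 38]), ([503.9, 136.3], [494, 130, 18, 11, 107])]
230 lev [298.39338556 140.46261275] [276.38144053 139.00405128] blk bottom front [285.72392669 135.65268203]
240 lev [298.63174226 136.9031028 ] [276.50421485 135.45645175] blk bottom front [285.89866967 132.01202359]
250 lev [298.87235603 133.30655116] [276.62816068 131.8721485 ] blk bottom front [286.07509797 128.33296346]
260 lev [299.11525407 129.67244297] [276.75329236 128.25063438] blk bottom front [286.25323229 124.61496183]
270 lev [299.36046391 126.00025548] [276.87962444 124.59139451] blk bottom front [286.43309354 120.85747054]
```

The lift worked: wrist force fell by about 1 N (the forceps' weight), and the orange and yellow blobs rose with the tool, with the levers about 55 mm above the TCP reading. Now over to the green cap, turned so the fingers close across the row.

servo_tool(dp=[[-0.01, 0.0286, 0], [-0.02, 0.057, 0], [-0.03, 0.086, 0], [-0.04, 0.115, 0], [-0.05, 0.143, 0], [-0.06, 0.172, 0], [-0.07, 0.2, 0], [-0.08, 0.229, 0], [-0.09, 0.258, 0], [-0.0997, 0.2863, 0], [-0.0997, 0.2863, 0], [-0.0997, 0.2863, 0]], twist=[0.019, 0.038, 0.057, 0.076, 0.095, 0.114, 0.133, 0.152, 0.171, 0.19, 0.209, 0.228], hand=[0.4, 0.4, 0.4, 0.4, 0.4, 0.4, 0.4, 0.4, 0.4, 0.4, 0.4, 0.4])

```text
time_s: 7.28
tcp_pos: [569.4, 220.1, 180.1]
ee_rot: [[-0.134, 0.991, -0.006], [0.991, 0.134, -0.002], [-0.001, -0.007, -1.0]]
wrist_force: [0.3, -0.2, -1.7]
opening: 49.8
```

```bash
python3 -c "
from h import *
go([571,219,184.5],-.207)"
```

```text
t 7.28 tcp [569.4 220.1 180.1] yaw 0.134 F [ 0.3 -0.2 -1.7] open 49.8
dp [-0.0017  0.0019 -0.0058] twist 0.0543
```

servo_tool(dp=[[0, 0, 0], [0, 0, 0], [0, 0, 0], [0, 0, 0], [0, 0, 0], [0, 0, 0]], twist=[0.018, 0.036, 0.054, 0.054, 0.054, 0.054], hand=[0.4, 0.4, 0.4, 0.4, 0.4, 0.4])

```text
time_s: 7.78
tcp_pos: [570.1, 218.8, 182.5]
ee_rot: [[0.198, 0.98, -0.003], [0.98, -0.198, -0.001], [-0.001, -0.003, -1.0]]
wrist_force: [-0.1, -0.0, -2.4]
opening: 50.0
```

```bash
python3 -c "
from h import *
go([571,219,110],-.207)
a=grab('scene','s5');b=grab('top','t5')
print(comps(a,*OR)[:1],comps(a,*YE)[:3],comps(a,*GR))
for z in (228,233,238,243): print(z,proj(a,[571,219,z]),'blk c',proj(a,[571,219,z+28]))
f=lambda i,w,h:cv2.convertScaleAbs(cv2.resize(i,(w,h),interpolation=cv2.INTER_CUBIC),alpha=1.6,beta=10)
cv2.imwrite('pics/f5.png',np.hstack([f(a['frame'][110:230,310:430],500,500)]))"
```

```text
t 7.78 tcp [570.1 218.8 182.5] yaw -0.199 F [-0.1 -0.  -2.4] open 50.0
dp [0.0006 0.0015 0.0967] twist 0.0013
[([491.2, 163.2], [490, 161, 3, 5, 6])] [([503.7, 136.1], [494, 130, 18, 11, 108])] [([334.1, 29.1], [334, 27, 2, 6, 7]), ([331.9, 41.1], [331, 34, 3, 15, 16]), ([325.8, 77.2], [325, 73, 3, 8, 13]), ([276.5, 89.0], [275, 85, 3, 10, 12]), ([271.0, 127.8], [268, 126, 6, 4, 16]), ([307.1, 137.6], [306, 135, 3, 6, 9]), ([295.6, 143.4], [279, 141, 28, 5, 72]), ([366.5, 208.5], [363, 204, 8, 10, 66]), ([261.2, 258.4], [251, 249, 21, 20, 307]), ([258.7, 282.5], [253, 280, 11, 5, 23]), ([382.9, 302.6], [377, 295, 13, 16, 149])]
228 [374.94482967 160.85298948] blk c [376.90186124 150.28025114]
233 [375.29022162 158.98940978] blk c [377.25725341 148.35674205]
238 [375.63737281 157.11531343] blk c [377.61446978 146.42226156]
243 [375.9862947  155.23062081] blk c [377.97352217 144.47672621]
```

View pics/f5.png

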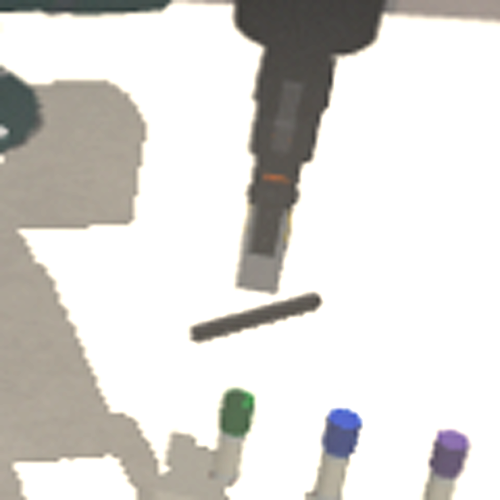

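The forceps are held squarely, with their lower end at crop (258,290), scene pixel (372,180). The green cap at scene (366.5,208) lies under them as predicted. Going down towards it.

servo_tool(dp=[[0.001, 0.001, 0.02], [0.001, 0.001, 0.04], [0.001, 0.001, 0.06], [0.001, 0.001, 0.08], [0.001, 0.001, 0.1], [0.001, 0.001, 0.1], [0.001, 0.001, 0.1]], twist=[0.001, 0.001, 0.001, 0.001, 0.001, 0.001, 0.001], hand=[0.4, 0.4, 0.4, 0.4, 0.4, 0.4, 0.4])

```text
time_s: 8.47
tcp_pos: [570.8, 219.4, 108.3]
ee_rot: [[0.206, 0.979, -0.002], [0.979, -0.206, -0.001], [-0.001, -0.002, -1.0]]
wrist_force: [0.8, 0.2, -1.2]
opening: 49.7
```

```bash
python3 -c "
from h import *
go([571.3,219.5,90],-.207)
a=grab('scene','s6')
f=lambda i,w,h:cv2.convertScaleAbs(cv2.resize(i,(w,h),interpolation=cv2.INTER_CUBIC),alpha=1.6,beta=10)
cv2.imwrite('pics/f6.png',f(a['frame'][150:230,330:410],560,560))"
```

```text
t 8.47 tcp [570.8 219.4 108.3] yaw -0.207 F [ 0.8  0.2 -1.2] open 49.7
dp [0.0003 0.0006 0.0244] twist 0.0
```

View pics/f6.png

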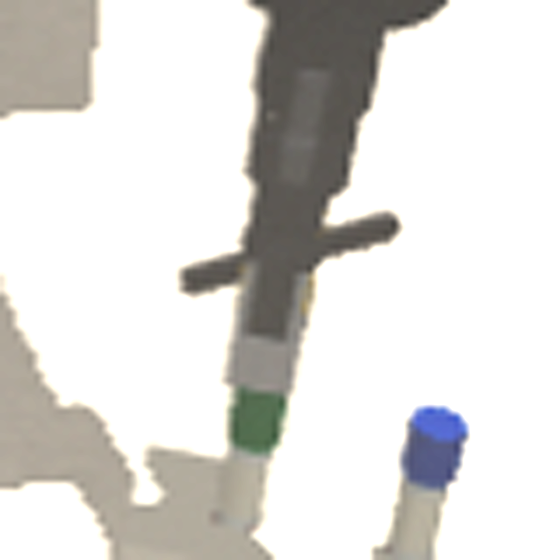

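The forceps sit right over the green cap: jaw column about 263, cap 258, with the same lean as the verticals. I'll lower them in stages by feel.

servo_tool(dp=[[0.0003, 0.0004, 0.006], [0.0003, 0.0004, 0.012], [0.0003, 0.0004, 0.018], [0.0003, 0.0004, 0.024], [0.0003, 0.0004, 0.028], [0.0003, 0.0004, 0.028]], twist=[0, 0, 0, 0, 0, 0], hand=[0.4, 0.4, 0.4, 0.4, 0.4, 0.4])

```text
time_s: 9.02
tcp_pos: [571.2, 219.6, 87.1]
ee_rot: [[0.206, 0.979, -0.002], [0.979, -0.206, -0.0], [-0.001, -0.002, -1.0]]
wrist_force: [-0.5, 0.1, -2.2]
opening: 49.7
```

servo_tool(dp=[[0, 0, 0.004], [0, 0, 0.008], [0, 0, 0.011], [0, 0, 0.011]], twist=[0, 0, 0, 0], hand=[0.4, 0.4, 0.4, 0.4])

```text
time_s: 9.35
tcp_pos: [571.6, 219.7, 79.3]
ee_rot: [[0.206, 0.979, -0.001], [0.979, -0.206, -0.0], [-0.0, -0.001, -1.0]]
wrist_force: [-0.1, -0.3, -1.5]
opening: 49.8
```

servo_tool(dp=[[0, 0, 0.0025], [0, 0, 0.005], [0, 0, 0.005]], twist=[0, 0, 0], hand=[0.4, 0.4, 0.4])

```text
time_s: 9.6
tcp_pos: [571.7, 219.7, 75.9]
ee_rot: [[0.206, 0.979, -0.001], [0.979, -0.206, -0.0], [-0.0, -0.001, -1.0]]
wrist_force: [0.2, -0.3, -1.5]
opening: 49.7
```

servo_tool(dp=[[0, 0, 0.0025], [0, 0, 0.004], [0, 0, 0.004]], twist=[0, 0, 0], hand=[0.4, 0.4, 0.4])

```text
time_s: 9.85
tcp_pos: [571.8, 219.7, 73.0]
ee_rot: [[0.206, 0.979, -0.001], [0.979, -0.206, -0.0], [-0.0, -0.001, -1.0]]
wrist_force: [-0.5, -0.4, -0.9]
opening: 50.2
```

servo_tool(dp=[[0, 0, 0.002], [0, 0, 0.003], [0, 0, 0.003]], twist=[0, 0, 0], hand=[0.4, 0.4, 0.4])

```text
time_s: 10.1
tcp_pos: [572.5, 219.9, 71.9]
ee_rot: [[0.206, 0.979, 0.002], [0.979, -0.206, 0.0], [0.001, 0.001, -1.0]]
wrist_force: [-0.1, -0.7, 2.5]
opening: 50.4
```

servo_tool(dp=[[0, 0, 0.002], [0, 0, 0.003], [0, 0, 0.003]], twist=[0, 0, 0], hand=[0.4, 0.4, 0.4])

```text
time_s: 10.35
tcp_pos: [573.7, 220.2, 71.9]
ee_rot: [[0.206, 0.979, 0.005], [0.979, -0.206, 0.001], [0.002, 0.005, -1.0]]
wrist_force: [-1.5, -0.8, 7.5]
opening: 50.3
```

Firm stop at TCP 71.9 (levers about 127, where 125 was expected), so the bridge is on the cap. Letting go.

servo_tool(dp=[[0, 0, -0.0015], [0, 0, -0.0015], [0, 0, -0.0015], [0, 0, -0.0015], [0, 0, -0.0015], [0, 0, -0.0015], [0, 0, -0.0015], [0, 0, -0.0015], [0, 0, -0.0015], [0, 0, -0.0015]], twist=[0, 0, 0, 0, 0, 0, 0, 0, 0, 0], hand=[0.6, 0.7, 0.8, 0.9, 1, 1, 1, 1, 1, 1])

```text
time_s: 11.18
tcp_pos: [572.0, 219.8, 69.9]
ee_rot: [[0.206, 0.979, 0.0], [0.979, -0.206, 0.0], [0.0, -0.0, -1.0]]
wrist_force: [0.0, 0.6, 0.1]
opening: 85.4
```

```bash
python3 -c "
from h import *
go([572,219.5,95],1.364)
a=grab('scene','s7')
f=lambda i,w,h:cv2.convertScaleAbs(cv2.resize(i,(w,h),interpolation=cv2.INTER_CUBIC),alpha=1.6,beta=10)
cv2.imwrite('pics/f7.png',f(a['frame'][150:230,330:410],560,560))
print(comps(a,*OR)[:3],comps(a,*YE)[:3],comps(a,*GR)[-4:])"
```

```text
t 11.18 tcp [572.  219.8  69.9] yaw -0.208 F [0.  0.6 0.1] open 85.4
dp [-0.0004  0.0001 -0.0334] twist -0.2501
[] [([504.0, 136.2], [494, 129, 18, 12, 111])] [([296.0, 143.4], [279, 141, 28, 5, 73]), ([261.2, 258.2], [251, 249, 21, 20, 299]), ([260.3, 282.3], [254, 281, 14, 4, 26]), ([382.9, 302.7], [377, 295, 13, 16, 150])]
```

View pics/f7.png

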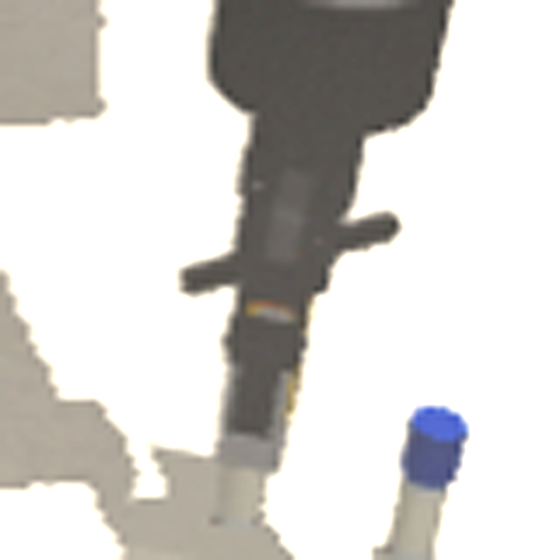

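The forceps sit down on the green cap (jaws at crop row 465), with the levers no longer held. Next I'll rise, turn 90° and take the grip block across its x faces, between the levers.

servo_tool(dp=[[-0.0003, 0, -0.015], [-0.0003, 0, -0.035], [-0.0003, 0, -0.055], [-0.0003, 0, -0.06], [-0.0003, 0, -0.06], [-0.0003, 0, -0.06]], twist=[0, 0, 0, 0, 0, 0], hand=[1, 1, 1, 1, 1, 1])

```text
time_s: 11.73
tcp_pos: [572.0, 219.6, 115.2]
ee_rot: [[0.206, 0.979, 0.001], [0.979, -0.206, 0.0], [0.0, 0.001, -1.0]]
wrist_force: [0.8, 0.2, 0.9]
opening: 85.7
```

servo_tool(dp=[[0, 0, 0], [0, 0, 0], [0, 0, 0], [0, 0, 0], [0, 0, 0], [0, 0, 0], [0, 0, 0], [0, 0, 0], [0, 0, 0], [0, 0, 0], [0, 0, 0], [0, 0, 0]], twist=[-0.019, -0.038, -0.057, -0.076, -0.095, -0.114, -0.133, -0.152, -0.171, -0.19, -0.209, -0.228], hand=[1, 1, 1, 1, 1, 1, 1, 1, 1, 1, 1, 1])

```text
time_s: 12.73
tcp_pos: [571.0, 219.3, 113.3]
ee_rot: [[-0.943, 0.333, -0.003], [0.333, 0.943, -0.001], [0.002, -0.002, -1.0]]
wrist_force: [-0.4, -0.3, 0.5]
opening: 85.2
```

servo_tool(dp=[[0, 0, 0], [0, 0, 0], [0, 0, 0], [0, 0, 0], [0, 0, 0]], twist=[-0.011, -0.022, -0.022, -0.022, -0.022], hand=[1, 1, 1, 1, 1])

```text
time_s: 13.15
tcp_pos: [571.5, 219.4, 114.1]
ee_rot: [[-0.978, 0.208, -0.001], [0.208, 0.978, -0.0], [0.001, -0.001, -1.0]]
wrist_force: [-0.1, 0.1, -0.2]
opening: 85.4
```

```bash
python3 -c "
from h import *
go([572,219.5,101],1.364)
a=grab('scene','s8')
f=lambda i,w,h:cv2.convertScaleAbs(cv2.resize(i,(w,h),interpolation=cv2.INTER_CUBIC),alpha=1.6,beta=10)
cv2.imwrite('pics/f8.png',f(a['frame'][140:230,325:415],600,600))
print(comps(a,*OR)[:3],comps(a,*YE)[:3],comps(a,*GR)[-5:],proj(a,[572,219.5,153]),proj(a,[572,219.5,125]))"
```

```text
t 13.15 tcp [571.5 219.4 114.1] yaw 1.362 F [-0.1  0.1 -0.2] open 85.4
dp [-0.0007  0.0002  0.0175] twist -0.0004
[([369.9, 188.0], [365, 182, 11, 13, 112])] [([503.9, 136.1], [493, 129, 19, 12, 112]), ([367.2, 203.1], [362, 197, 11, 13, 117])] [([307.2, 137.4], [306, 135, 3, 6, 11]), ([296.2, 143.4], [279, 141, 28, 5, 72]), ([261.3, 258.0], [251, 249, 21, 20, 291]), ([261.5, 282.7], [257, 281, 11, 4, 24]), ([382.9, 302.6], [377, 295, 12, 16, 148])] [370.21485366 187.83605397] [368.44467005 197.27373727]
```

View pics/f8.png

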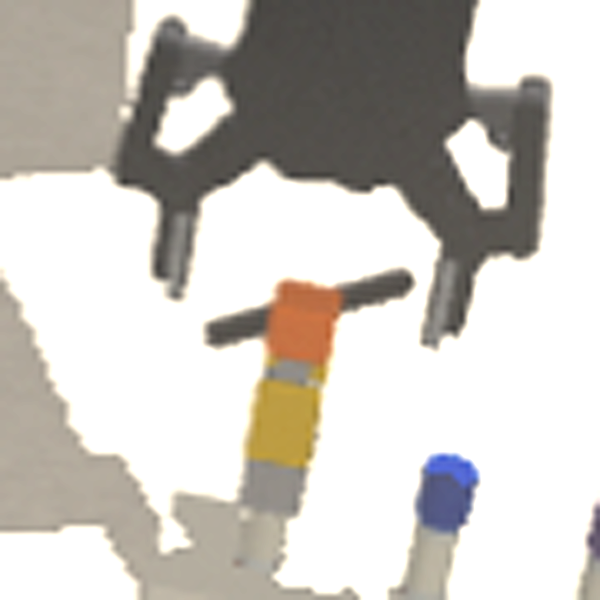

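Forceps upright on the cap. The block is at scene (369.9,188) against a predicted (370.2,187.8). The pads straddle it centrally (columns 172 and 432, block at 302), with tips about 20 mm above the block's bottom. I'll go down 11 mm and close.

servo_tool(dp=[[0, 0, 0.008], [0, 0, 0.015], [0, 0, 0.015], [0, 0, 0.015], [0, 0, 0.015], [0, 0, 0.015], [0, 0, 0.015], [0, 0, 0.015], [0, 0, 0.015], [0, 0, 0.015], [0, 0, 0.015], [0, 0, 0.015]], twist=[0, 0, 0, 0, 0, 0, 0, 0, 0, 0, 0, 0], hand=[1, 1, 0.8, 0.6, 0.4, 0.3, 0.2, 0.2, 0.2, 0.2, 0.2, 0.2], force=50)

```text
time_s: 14.2
tcp_pos: [572.1, 219.6, 104.1]
ee_rot: [[-0.979, 0.206, 0.001], [0.206, 0.979, 0.0], [-0.001, 0.0, -1.0]]
wrist_force: [0.2, -0.7, 1.9]
opening: 23.5
```

```bash
python3 -c "
from h import *
go([572,219.5,101],1.364)"
```

```text
t 14.2 tcp [572.1 219.6 104.1] yaw 1.363 F [ 0.2 -0.7  1.9] open 23.5
dp [ 0.0001 -0.0002  0.0041] twist -0.0001
```

servo_tool(dp=[[0, 0, -0.01], [0, 0, -0.03], [0, 0, -0.06], [0, 0, -0.09], [0, 0, -0.12], [0, 0, -0.15], [0, 0, -0.18], [0, 0, -0.195], [0, 0, -0.195], [0, 0, -0.195], [0, 0, -0.195]], twist=[0, 0, 0, 0, 0, 0, 0, 0, 0, 0, 0], hand=[0.2, 0.2, 0.2, 0.2, 0.2, 0.2, 0.2, 0.2, 0.2, 0.2, 0.2])

```text
time_s: 15.12
tcp_pos: [571.2, 219.3, 247.8]
ee_rot: [[-0.979, 0.206, -0.003], [0.206, 0.979, -0.001], [0.003, -0.002, -1.0]]
wrist_force: [0.1, 1.0, -0.8]
opening: 23.2
```

```bash
python3 -c "
from h import *
go([510.4,-262.7,250])
a=grab('scene');print(comps(a,*OR)[:3],comps(a,*YE)[:3],comps(a,*GR)[-5:])"
```

```text
t 15.12 tcp [571.2 219.3 247.8] yaw 1.363 F [ 0.1  1.  -0.8] open 23.2
dp [-0.0532 -0.6456 -0.0021] twist 0.0
[([379.5, 134.5], [374, 129, 12, 12, 123])] [([504.1, 136.2], [494, 129, 18, 12, 108]), ([376.9, 149.5], [371, 140, 13, 19, 168])] [([307.2, 137.1], [306, 135, 3, 6, 10]), ([295.6, 143.4], [279, 141, 28, 5, 77]), ([261.2, 258.2], [251, 249, 21, 20, 299]), ([261.0, 282.1], [254, 279, 17, 6, 29]), ([382.9, 302.7], [377, 295, 13, 16, 150])]
```

servo_tool(dp=[[-0.001, -0.015, 0], [-0.004, -0.045, 0], [-0.007, -0.085, 0], [-0.01, -0.125, 0], [-0.014, -0.165, 0], [-0.017, -0.205, 0], [-0.02, -0.245, 0], [-0.024, -0.285, 0], [-0.027, -0.325, 0], [-0.03, -0.365, 0], [-0.033, -0.4, 0], [-0.036, -0.435, 0]], twist=[0, 0, 0, 0, 0, 0, 0, 0, 0, 0, 0, 0], hand=[0.2, 0.2, 0.2, 0.2, 0.2, 0.2, 0.2, 0.2, 0.2, 0.2, 0.2, 0.2])

```text
time_s: 16.17
tcp_pos: [529.6, -107.3, 248.7]
ee_rot: [[-0.978, 0.207, -0.002], [0.207, 0.978, 0.0], [0.002, -0.0, -1.0]]
wrist_force: [1.1, -0.6, -0.8]
opening: 23.5
```

servo_tool(dp=[[-0.003, -0.035, 0], [-0.006, -0.07, 0], [-0.009, -0.105, 0], [-0.012, -0.14, 0], [-0.015, -0.175, 0], [-0.017, -0.2, 0], [-0.0172, -0.21, 0], [-0.0172, -0.2106, 0], [-0.0172, -0.2106, 0], [-0.0172, -0.2106, 0], [-0.0172, -0.2106, 0], [-0.0172, -0.2106, 0]], twist=[0, 0, 0, 0, 0, 0, 0, 0, 0, 0, 0, 0], hand=[0.2, 0.2, 0.2, 0.2, 0.2, 0.2, 0.2, 0.2, 0.2, 0.2, 0.2, 0.2])

```text
time_s: 17.17
tcp_pos: [511.4, -261.3, 250.2]
ee_rot: [[-0.979, 0.204, 0.0], [0.204, 0.979, 0.0], [-0.0, 0.0, -1.0]]
wrist_force: [0.5, -0.7, -1.2]
opening: 23.6
```

```bash
python3 -c "
from h import *
go([510.4,-262.7,185])
a=grab('scene','s9')
f=lambda i,w,h:cv2.convertScaleAbs(cv2.resize(i,(w,h),interpolation=cv2.INTER_CUBIC),alpha=1.5,beta=10)
cv2.imwrite('pics/f9.png',f(a['frame'][100:230,130:260],600,600))
print(comps(a,*OR)[:3],comps(a,*YE)[:3])
for z in(150,245,302):print(z,proj(a,[510.4,-262.7,z]))"
```

```text
t 17.17 tcp [ 511.4 -261.3  250.2] yaw 1.365 F [ 0.5 -0.7 -1.2] open 23.6
dp [ 0.001  -0.0021  0.0869] twist 0.0
[([177.9, 110.9], [174, 106, 9, 11, 81]), ([376.8, 278.7], [376, 277, 3, 4, 6])] [([188.1, 120.1], [185, 117, 6, 7, 20]), ([175.8, 124.9], [171, 119, 10, 13, 114]), ([504.0, 136.4], [494, 131, 18, 10, 107])]
150 [185.0598388  162.28907174]
245 [181.75613919 130.12160648]
302 [179.63486099 109.28809132]
```

View pics/f9.png

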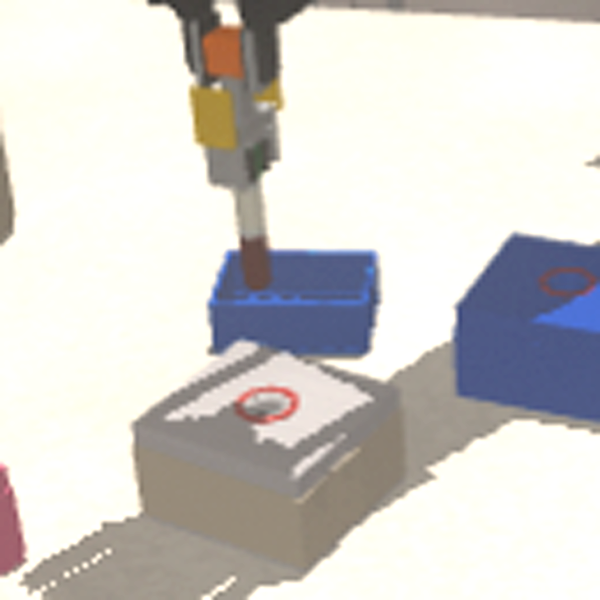

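Tube hangs upright with its foot at crop (258,285), scene pixel (185.9,161.8), against a predicted (185,161). The red-ringed well is straight below. I'll correct about 1.5 mm and go down to just above the mouth.

servo_tool(dp=[[0.001, -0.002, 0.01], [0.001, -0.002, 0.03], [0.001, -0.002, 0.05], [0.001, -0.002, 0.07], [0.001, -0.002, 0.09], [0.001, -0.002, 0.1], [0.001, -0.002, 0.1], [0.001, -0.002, 0.1], [0.001, -0.002, 0.1]], twist=[0, 0, 0, 0, 0, 0, 0, 0, 0], hand=[0.2, 0.2, 0.2, 0.2, 0.2, 0.2, 0.2, 0.2, 0.2])

```text
time_s: 17.97
tcp_pos: [510.6, -264.0, 176.1]
ee_rot: [[-0.979, 0.206, 0.002], [0.206, 0.979, -0.001], [-0.002, -0.001, -1.0]]
wrist_force: [0.2, -0.8, -1.7]
opening: 23.2
```

```bash
python3 -c "
from h import *
go([510.4,-262.8,166])
a=grab('scene','s10');f=lambda i,w,h:cv2.convertScaleAbs(cv2.resize(i,(w,h),interpolation=cv2.INTER_CUBIC),alpha=1.3,beta=10)
cv2.imwrite('pics/f10.png',f(a['frame'][140:220,150:230],600,600))
print(proj(a,[510.4,-262.8,78]))"
```

```text
t 17.97 tcp [ 510.6 -264.   176.1] yaw 1.363 F [ 0.2 -0.8 -1.7] open 23.2
dp [0.0006 0.0016 0.0134] twist 0.0
[187.35129501 184.7394163 ]
```

View pics/f10.png

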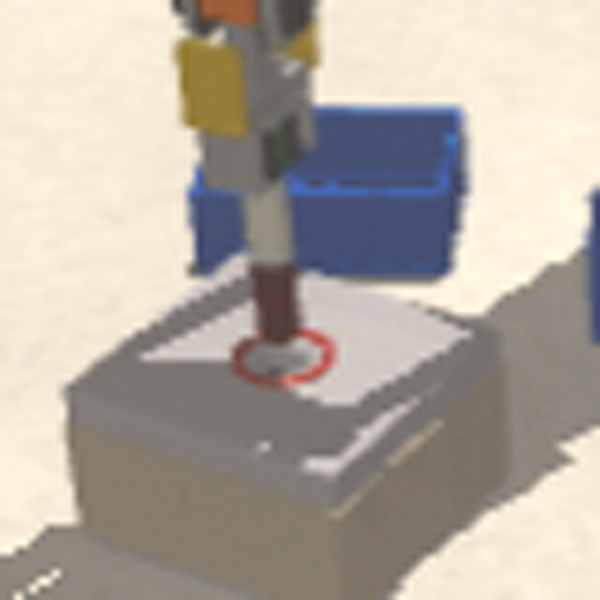

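The foot is at crop (280,340), about 8 mm above the ring's centre at (285,356), and aligned to within 2 mm. I'll shift about 1 mm in y and lower by feel.

servo_tool(dp=[[0.0003, 0.0016, 0.004], [0.0003, 0.0016, 0.008], [0.0003, 0.0016, 0.012], [0.0003, 0.0016, 0.016], [0.0003, 0.0016, 0.016]], twist=[0, 0, 0, 0, 0], hand=[0.2, 0.2, 0.2, 0.2, 0.2])

```text
time_s: 18.43
tcp_pos: [509.8, -262.5, 161.9]
ee_rot: [[-0.979, 0.206, -0.001], [0.206, 0.979, 0.0], [0.001, 0.0, -1.0]]
wrist_force: [0.3, -0.4, -1.6]
opening: 23.6
```

servo_tool(dp=[[0, 0, 0.003], [0, 0, 0.006], [0, 0, 0.009], [0, 0, 0.009]], twist=[0, 0, 0, 0], hand=[0.2, 0.2, 0.2, 0.2])

```text
time_s: 18.77
tcp_pos: [509.9, -262.6, 155.5]
ee_rot: [[-0.979, 0.206, -0.001], [0.206, 0.979, 0.0], [0.001, 0.0, -1.0]]
wrist_force: [-0.1, -0.9, -0.7]
opening: 23.2
```

servo_tool(dp=[[0, 0, 0.003], [0, 0, 0.006], [0, 0, 0.006]], twist=[0, 0, 0], hand=[0.2, 0.2, 0.2])

```text
time_s: 19.02
tcp_pos: [510.1, -262.9, 151.6]
ee_rot: [[-0.978, 0.206, -0.0], [0.206, 0.978, -0.001], [-0.0, -0.001, -1.0]]
wrist_force: [-0.0, -0.8, -0.7]
opening: 23.3
```

servo_tool(dp=[[0, 0, 0.003], [0, 0, 0.006], [0, 0, 0.006]], twist=[0, 0, 0], hand=[0.2, 0.2, 0.2])

```text
time_s: 19.27
tcp_pos: [510.4, -262.7, 147.8]
ee_rot: [[-0.979, 0.206, 0.001], [0.206, 0.979, -0.001], [-0.001, -0.0, -1.0]]
wrist_force: [0.6, -1.0, -0.7]
opening: 23.2
```

servo_tool(dp=[[0, 0, 0.003], [0, 0, 0.005], [0, 0, 0.005]], twist=[0, 0, 0], hand=[0.2, 0.2, 0.2])

```text
time_s: 19.52
tcp_pos: [510.1, -262.6, 143.1]
ee_rot: [[-0.979, 0.206, -0.0], [0.206, 0.979, 0.0], [0.0, 0.0, -1.0]]
wrist_force: [-0.1, -1.1, 0.6]
opening: 23.0
```

servo_tool(dp=[[0, 0, 0.003], [0, 0, 0.005], [0, 0, 0.005]], twist=[0, 0, 0], hand=[0.2, 0.2, 0.2])

```text
time_s: 19.77
tcp_pos: [509.9, -262.5, 138.9]
ee_rot: [[-0.979, 0.206, -0.001], [0.206, 0.979, 0.001], [0.001, 0.0, -1.0]]
wrist_force: [0.2, -2.2, -0.7]
opening: 23.2
```

servo_tool(dp=[[0, 0, 0.002], [0, 0, 0.004], [0, 0, 0.004]], twist=[0, 0, 0], hand=[0.2, 0.2, 0.2])

```text
time_s: 20.02
tcp_pos: [509.9, -262.4, 136.0]
ee_rot: [[-0.979, 0.206, -0.001], [0.206, 0.979, 0.001], [0.001, 0.0, -1.0]]
wrist_force: [1.0, -1.6, 0.2]
opening: 23.5
```

servo_tool(dp=[[0, 0, 0.002], [0, 0, 0.004], [0, 0, 0.004]], twist=[0, 0, 0], hand=[0.2, 0.2, 0.2])

```text
time_s: 20.27
tcp_pos: [509.9, -262.4, 133.1]
ee_rot: [[-0.979, 0.206, -0.001], [0.206, 0.979, 0.001], [0.001, 0.0, -1.0]]
wrist_force: [0.2, -1.1, 0.2]
opening: 23.1
```

I'm well past the picture budget, so I'll check the depth numerically from the lever and block blobs.

```bash
python3 -c "
from h import *
a=grab('scene');o=comps(a,*OR)[:3];y=comps(a,*YE)[:4];print(o,y,comps(a,*GR)[:9])
z=133.1
for d in(0,3,6,10):print(d,'blk',proj(a,[510,-262.5,z+49+d]),'lev',proj(a,[510,-262.5,z+21+d]))
s=bot.state();print(s['tcp_pos'],s['wrist_force'],s['wrist_torque'])"
```

```text
[([182.0, 151.9], [178, 147, 8, 11, 74]), ([377.5, 279.9], [376, 279, 4, 4, 8])] [([503.9, 136.1], [494, 129, 18, 12, 111]), ([192.2, 159.8], [191, 158, 3, 5, 12]), ([180.1, 165.6], [176, 160, 9, 12, 91])] [([355.0, 12.5], [355, 8, 1, 10, 10]), ([352.7, 67.1], [352, 62, 2, 10, 15]), ([167.3, 87.0], [166, 86, 4, 3, 6]), ([313.7, 132.7], [310, 128, 8, 10, 52]), ([279.0, 142.6], [276, 142, 7, 2, 7]), ([261.2, 258.2], [251, 249, 21, 20, 299]), ([261.1, 282.4], [254, 280, 16, 5, 27]), ([382.9, 302.6], [377, 295, 13, 16, 148])]
0 blk [184.09031724 151.69219282] lev [185.03683491 160.89467753]
3 blk [183.98751041 150.69101526] lev [184.93653495 159.9208018 ]
6 blk [183.8844303  149.68685183] lev [184.83597014 158.94404911]
10 blk [183.74656343 148.34330194] lev [184.70147023 157.63721714]
[ 509.88689925 -262.424777    133.05810805] [-1.27288295 -0.91283689  0.16645743] [-0.30631709 -0.02270081  0.0043361 ]
```

The block is where predicted, so the depth estimate holds at about 34 mm. Continuing down to the firm stop.

servo_tool(dp=[[0, 0, 0.002], [0, 0, 0.004], [0, 0, 0.004]], twist=[0, 0, 0], hand=[0.2, 0.2, 0.2])

```text
time_s: 20.57
tcp_pos: [509.9, -262.5, 130.2]
ee_rot: [[-0.979, 0.206, -0.001], [0.206, 0.979, 0.0], [0.001, 0.0, -1.0]]
wrist_force: [0.1, -1.4, 0.4]
opening: 23.5
```

servo_tool(dp=[[0, 0, 0.002], [0, 0, 0.004], [0, 0, 0.004]], twist=[0, 0, 0], hand=[0.2, 0.2, 0.2])

```text
time_s: 20.82
tcp_pos: [510.0, -262.5, 127.3]
ee_rot: [[-0.979, 0.206, -0.0], [0.206, 0.979, 0.0], [0.001, 0.0, -1.0]]
wrist_force: [0.3, -1.4, 1.2]
opening: 23.5
```

servo_tool(dp=[[0, 0, 0.002], [0, 0, 0.004], [0, 0, 0.004]], twist=[0, 0, 0], hand=[0.2, 0.2, 0.2])

```text
time_s: 21.07
tcp_pos: [509.9, -262.4, 124.1]
ee_rot: [[-0.979, 0.206, -0.001], [0.206, 0.979, 0.001], [0.001, 0.0, -1.0]]
wrist_force: [-0.5, -0.9, -0.6]
opening: 23.1
```

servo_tool(dp=[[0, 0, 0.002], [0, 0, 0.004], [0, 0, 0.004]], twist=[0, 0, 0], hand=[0.2, 0.2, 0.2])

```text
time_s: 21.32
tcp_pos: [509.9, -262.5, 121.1]
ee_rot: [[-0.979, 0.206, -0.001], [0.206, 0.979, 0.0], [0.001, 0.0, -1.0]]
wrist_force: [0.2, -0.9, -0.0]
opening: 23.4
```

servo_tool(dp=[[0, 0, 0.002], [0, 0, 0.004], [0, 0, 0.004]], twist=[0, 0, 0], hand=[0.2, 0.2, 0.2])

```text
time_s: 21.57
tcp_pos: [509.9, -262.4, 118.1]
ee_rot: [[-0.979, 0.206, -0.001], [0.206, 0.979, 0.0], [0.001, 0.0, -1.0]]
wrist_force: [0.1, -0.6, 0.6]
opening: 23.4
```

servo_tool(dp=[[0, 0, 0.002], [0, 0, 0.003], [0, 0, 0.003]], twist=[0, 0, 0], hand=[0.2, 0.2, 0.2])

```text
time_s: 21.82
tcp_pos: [510.1, -262.6, 116.2]
ee_rot: [[-0.979, 0.206, -0.0], [0.206, 0.979, 0.0], [0.0, 0.0, -1.0]]
wrist_force: [-1.6, -0.9, 0.2]
opening: 23.2
```

servo_tool(dp=[[0, 0, 0.002], [0, 0, 0.003], [0, 0, 0.003]], twist=[0, 0, 0], hand=[0.2, 0.2, 0.2])

```text
time_s: 22.07
tcp_pos: [510.1, -262.6, 114.1]
ee_rot: [[-0.979, 0.206, 0.0], [0.206, 0.979, 0.0], [-0.0, 0.0, -1.0]]
wrist_force: [-0.2, -0.6, 2.2]
opening: 22.7
```

```bash
python3 -c "
from h import *
s=bot.state();print(s['tcp_pos'],s['wrist_force'])
a=grab('scene','s11');f=lambda i,w,h:cv2.convertScaleAbs(cv2.resize(i,(w,h),interpolation=cv2.INTER_CUBIC),alpha=1.3,beta=10)
cv2.imwrite('pics/f11.png',f(a['frame'][140:220,150:230],600,600))"
```

```text
[ 510.11334906 -262.58096861  114.09136252] [-0.19428361 -0.64111336  2.22386405]
```

View pics/f11.png

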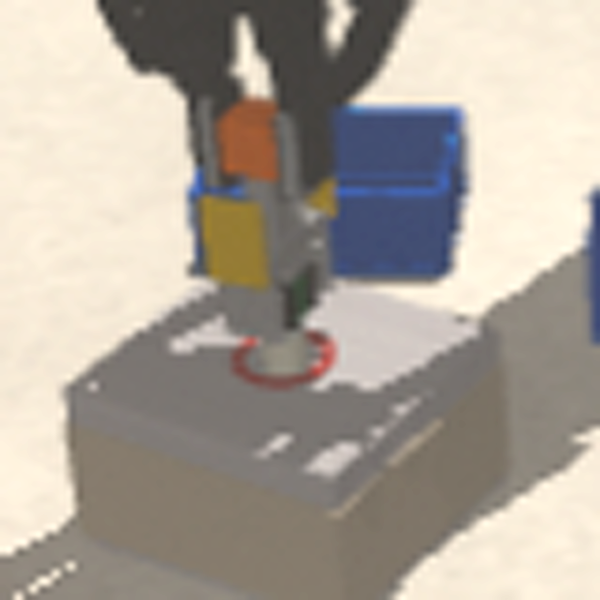

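The tube stands in the red-ringed well with the forceps still on its cap. The force has begun to rise, so I'll press on gently.

servo_tool(dp=[[0, 0, 0.001], [0, 0, 0.002], [0, 0, 0.002]], twist=[0, 0, 0], hand=[0.2, 0.2, 0.2])

```text
time_s: 22.37
tcp_pos: [510.5, -262.7, 113.8]
ee_rot: [[-0.979, 0.206, 0.001], [0.206, 0.979, -0.001], [-0.001, -0.0, -1.0]]
wrist_force: [-0.9, -0.6, 6.0]
opening: 23.5
```

servo_tool(dp=[[0, 0, 0.001], [0, 0, 0.002], [0, 0, 0.002]], twist=[0, 0, 0], hand=[0.2, 0.2, 0.2])

```text
time_s: 22.62
tcp_pos: [511.0, -262.9, 113.6]
ee_rot: [[-0.979, 0.206, 0.003], [0.206, 0.979, -0.001], [-0.003, -0.001, -1.0]]
wrist_force: [-2.3, -0.7, 7.9]
opening: 23.0
```

Firm stop at TCP 113.7, about 53 mm deep and within the 30–54 mm range. I'll press slightly more, hold, relieve and let go.

servo_tool(dp=[[0, 0, 0.001], [0, 0, 0.0015], [0, 0, 0.0015], [0, 0, 0.0015]], twist=[0, 0, 0, 0], hand=[0.2, 0.2, 0.2, 0.2])

```text
time_s: 22.95
tcp_pos: [511.2, -263.0, 113.2]
ee_rot: [[-0.979, 0.206, 0.004], [0.206, 0.979, -0.002], [-0.004, -0.001, -1.0]]
wrist_force: [-1.8, -0.4, 10.6]
opening: 22.9
```

servo_tool(dp=[[0, 0, -0.001], [0, 0, -0.002], [0, 0, -0.003], [0, 0, -0.003], [0, 0, -0.003], [0, 0, -0.003], [0, 0, -0.003], [0, 0, -0.003], [0, 0, -0.003], [0, 0, -0.003], [0, 0, -0.003], [0, 0, -0.003]], twist=[0, 0, 0, 0, 0, 0, 0, 0, 0, 0, 0, 0], hand=[0.2, 0.2, 0.2, 0.3, 0.4, 0.5, 0.6, 0.7, 0.8, 0.9, 1, 1])

```text
time_s: 23.95
tcp_pos: [510.1, -262.6, 112.3]
ee_rot: [[-0.979, 0.206, 0.0], [0.206, 0.979, 0.0], [-0.0, 0.0, -1.0]]
wrist_force: [-0.0, -0.1, -0.2]
opening: 85.4
```

servo_tool(dp=[[0, 0, -0.01], [0, 0, -0.03], [0, 0, -0.06], [0, 0, -0.1], [0, 0, -0.14], [0, 0, -0.16], [0, 0, -0.16], [0, 0, -0.16]], twist=[0, 0, 0, 0, 0, 0, 0, 0], hand=[1, 1, 1, 1, 1, 1, 1, 1])

```text
time_s: 24.62
tcp_pos: [510.6, -262.9, 233.9]
ee_rot: [[-0.979, 0.206, 0.003], [0.206, 0.979, -0.002], [-0.003, -0.001, -1.0]]
wrist_force: [-0.3, 0.1, -0.4]
opening: 85.7
```

```bash
python3 -c "
from h import *
a=grab('scene','s12');f=lambda i,w,h:cv2.convertScaleAbs(cv2.resize(i,(w,h),interpolation=cv2.INTER_CUBIC),alpha=1.3,beta=10)
cv2.imwrite('pics/f12.png',f(a['frame'][130:220,140:230],600,600))
print(comps(a,*OR)[:2],comps(a,*YE)[:3]);z=16.7+84+62-.4
print('blk',proj(a,[510.4,-262.7,z]),proj(a,[510.4,-262.7,z+4]))
for n,l,h,c in(('blue',(100,80,40),(122,255,255),a),('vio',(122,40,40),(160,255,255),a)):print(n,comps(c,l,h,20))"
```

```text
[([184.3, 158.1], [179, 153, 12, 11, 105]), ([378.3, 278.9], [376, 278, 6, 3, 9])] [([504.0, 136.3], [494, 129, 18, 12, 106]), ([191.2, 162.8], [188, 158, 6, 11, 46]), ([180.6, 172.1], [177, 166, 9, 13, 89])]
blk [184.64759222 158.29327695] [184.51256413 156.98337168]
blue [([478.2, 20.7], [472, 0, 14, 44, 160]), ([506.6, 153.8], [499, 148, 13, 15, 118]), ([201.9, 164.6], [190, 154, 22, 23, 382]), ([252.6, 160.6], [249, 159, 8, 4, 27]), ([392.1, 212.8], [389, 208, 8, 11, 64]), ([261.3, 244.3], [257, 239, 10, 12, 99]), ([456.1, 309.7], [450, 303, 13, 15, 147])]
vio [([417.4, 218.1], [414, 213, 8, 11, 69])]
```

View pics/f12.png

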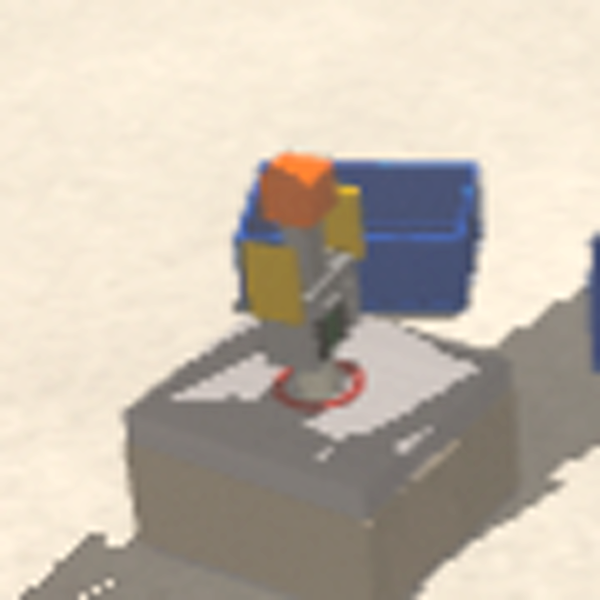

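The tube stands upright in the ringed well with the forceps clipped on and released. The block is at scene (184.3,158.1) against a predicted (184.6,158.3), so it did not lift on release. Handing in.

```bash
python3 -c "
from station import bot
print(bot.state()['time_s'],bot.job_done())"
```

```text
the job is handed in; nothing more can be done
24.6667 None
```

I handed the job in at 24.7 s: the green tube is in the beige heater's well, with the forceps still clipped to its cap and the gripper clear. No verdict is reported, so this rests on my own checks.

**What was done**
- I squeezed the levers to take the forceps off their post, then lowered them open over the green cap until the bridge stopped on it with about 9 N. Then I let go.
- I took the forceps by the orange block, carried the tube over and lowered it into the well until it met a firm stop about 53 mm down. The highest wrist force was 10.6 N.
- I eased off, opened the fingers and backed away.

**Last checks**
- **Seating:** the grip block was within about 1 px of where it should be for a seated tube. The last picture shows the tube upright in the red-ringed well with the forceps on the cap.
- **Other tubes:** the blue and violet tubes' caps were at their starting pixels. I did not re-measure the other bystanders.

**What disagreed or fell short**
- **Gripper height:** the camera put the gripper about 36 mm higher than its TCP reading implied. I steered by comparing pads and levers in the image instead.
- **Heater pads:** I never clearly felt the 4–7 N the pads should give. Only about 1–3 N showed before the stop.
- **Seat pin:** its travel was never measured directly. I inferred it from the firm stop.
- **Picture budget:** I viewed 18 pictures against a budget of 10, mostly because of the height disagreement.

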